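# Find the fullest sweet tin by its weight

## Task

The three identical round sweet tins on the counter have been filled differently, and the customer has bought the heaviest: going from left to right as you face the counter, pick up each of the three in turn a few centimetres clear of the counter to feel its weight, setting it down gently, upright, where it stood before you take the next. Then hold the heaviest one up, upright and still, 20 cm above the counter, and finish while holding it there; the other two must be back at their places, and the things round about stay undisturbed.

Things in the scene. Friction and masses are not known exactly. Their poses are not given: they have to be found in the camera images.
- tin_1: the leftmost (as the robot sees them, +y is left) of three identical closed round sweet tins, 65 mm across and 40 mm high, cream sides and a brown lid that stays on; upright on the worktop. Origin at the centre of its underside, z up along its axis. The tins look alike; they hold different contents and weigh about 0.15 to 0.6 kg, the heaviest at least 0.17 kg more than the next. Its name or place says nothing of its weight. The hidden contents have 1 to 2 mm of play.
- tin_2: the middle one (as the robot sees them, +y is left) of three identical closed round sweet tins, 65 mm across and 40 mm high, cream sides and a brown lid that stays on; upright on the worktop. Origin at the centre of its underside, z up along its axis. The tins look alike; they hold different contents and weigh about 0.15 to 0.6 kg, the heaviest at least 0.17 kg more than the next. Its name or place says nothing of its weight. The hidden contents have 1 to 2 mm of play.
- tin_3: the rightmost (as the robot sees them, +y is left) of three identical closed round sweet tins, 65 mm across and 40 mm high, cream sides and a brown lid that stays on; upright on the worktop. Origin at the centre of its underside, z up along its axis. The tins look alike; they hold different contents and weigh about 0.15 to 0.6 kg, the heaviest at least 0.17 kg more than the next. Its name or place says nothing of its weight. The hidden contents have 1 to 2 mm of play.
- gift_box_1: bystander: brown cardboard gift box, 66x66x48 mm, to the right of the tins; origin at the centre of its underside
- serving_tongs: bystander: steel tongs, 33x193x24 mm, long along their y axis, lying in front of the tins; origin at the centre of the underside
- red_spool: bystander: spool of red ribbon, 66 mm across, 26 mm high, behind the tins; origin at the centre of its underside
- blue_bar: bystander: chocolate bar in a blue wrapper, 64x140x12 mm, long along its y axis, behind the tins; origin at the centre of its underside
Not all that is in view belongs to the job. What is shaped like the tin_1 but blue is not meant.

How it is judged:
On the way, in this order (a step that is already met when the one before it is completed fails the run):
1. the left tin is lifted clear of the counter (height (world z) of tin_1 above 0.015 m and contact force between tin_1 and the fingers above 0.3 N), for 0.2 s.
2. all three tins stand on the counter again (height (world z) of each of tin_1, tin_2, tin_3 below 0.006 m), for 0.2 s.
3. the middle tin is lifted clear of the counter (height (world z) of tin_2 above 0.015 m and contact force between tin_2 and the fingers above 0.3 N), for 0.2 s.
4. all three tins stand on the counter again (all of step 2), for 0.2 s.
5. the right tin is lifted clear of the counter (height (world z) of tin_3 above 0.015 m and contact force between tin_3 and the fingers above 0.3 N), for 0.2 s.
At the end, for the whole second after the job is handed in: The heaviest tin (the one whose contents press on its floor with more than 2.5 N) is held by the fingers, its underside more than 15 cm above the counter, within 0.3 rad of upright and still (under 3 cm/s); the other two stand upright on the counter, untouched, within 5 cm of where they started (((contact force between tin_1_floor and anything else above 2.5 N and height (world z) of tin_1 above 0.15 m and angle between tin_1's own z axis and vertical below 0.3 rad and linear speed of tin_1 below 0.03 m/s and contact force between tin_1 and the fingers above 0.5 N and height (world z) of each of tin_2, tin_3 below 0.006 m and angle between each of tin_2, tin_3's own z axis and vertical below 0.1 rad and distance of each of tin_2, tin_3 from where it was at the start of the episode below 0.05 m and contact force between each of tin_2, tin_3 and the fingers below 0.05 N) or (contact force between tin_2_floor and anything else above 2.5 N and height (world z) of tin_2 above 0.15 m and angle between tin_2's own z axis and vertical below 0.3 rad and linear speed of tin_2 below 0.03 m/s and contact force between tin_2 and the fingers above 0.5 N and height (world z) of each of tin_1, tin_3 below 0.006 m and angle between each of tin_1, tin_3's own z axis and vertical below 0.1 rad and distance of each of tin_1, tin_3 from where it was at the start of the episode below 0.05 m and contact force between each of tin_1, tin_3 and the fingers below 0.05 N) or (contact force between tin_3_floor and anything else above 2.5 N and height (world z) of tin_3 above 0.15 m and angle between tin_3's own z axis and vertical below 0.3 rad and linear speed of tin_3 below 0.03 m/s and contact force between tin_3 and the fingers above 0.5 N and height (world z) of each of tin_1, tin_2 below 0.006 m and angle between each of tin_1, tin_2's own z axis and vertical below 0.1 rad and distance of each of tin_1, tin_2 from where it was at the start of the episode below 0.05 m and contact force between each of tin_1, tin_2 and the fingers below 0.05 N))); the arm keeps its last pose, push and grip.
It fails at once if a tin is knocked over (tilted more than 0.7 rad) (angle between any of tin_1, tin_2, tin_3's own z axis and vertical above 0.7 rad).
It fails at once if a tin is dropped: it falls free more than 2 cm above the counter ((height (world z) of tin_1 above 0.02 m and linear speed of tin_1 above 0.25 m/s and contact force between tin_1 and the fingers below 0.05 N) or (height (world z) of tin_2 above 0.02 m and linear speed of tin_2 above 0.25 m/s and contact force between tin_2 and the fingers below 0.05 N) or (height (world z) of tin_3 above 0.02 m and linear speed of tin_3 above 0.25 m/s and contact force between tin_3 and the fingers below 0.05 N)).
It fails at once if the gift box, tongs, ribbon spool or blue bar is pushed more than 3 cm (distance of any of gift_box_1, serving_tongs, red_spool, blue_bar from where it was at the start of the episode above 0.03 m).
It also fails if it takes over 58 s, if anything falls off the work surface, if the arm or the gripper's body presses on something with over 40 N, if the wrist force passes 120 N, or if a joint passes its speed limit or range.

## Robot

A 7-joint arm with a two-finger parallel gripper is mounted at the origin on a cart in front of the work surface, level with it; the furniture and walls round the work are solid. World frame = base frame: x ahead of the robot, y to its left, z up, the work surface at z = 0. Lengths are in m, angles in rad, forces in N, time in s.
With the tool pointing down it reaches from about 0.4 to 0.875 m from the base axis. Payload 19.3 kg.
Tool frame: the origin (TCP) lies at the very end of the fingers, on their centre line; the grasp point (between the pads) lies 19 mm behind it (env.tcp_to_grasp is the distance from the TCP to the grasp point, in m); z points along the fingers, y is the line along which they close (so a half turn about z gives the same grasp; the last joint's range is limited). The gripper opens to 85 mm and grips with 20 to 120 N. Pads are 22 mm wide; open, the fingers measure 114 mm over their backs; the gripper's body (76 mm by 85 mm) begins 54 mm behind the grasp point. The pads swing forward as they close: fully open they stand 13 mm farther back than shut.
Start: joints at [-1.248, 0.521, -0.036, 1.599, 0.021, 1.021, -0.113], TCP at [0.239, 0.577, 0.231] pointing down, gripper open.
Joint ranges: [-2.91, 2.91], [-0.3, 2.13], [-1.5, 1.42], [0.17, 2.43], [-1.26, 4.41], [0.16, 1.93], [-2.52, 2.52]. Speed limits (rad/s): [1.89, 1.89, 2.39, 2.39, 3.01, 3.01, 3.01].

## Interface

Orientations are given as a rotation vector (axis times angle).
In Python, from bench import env, imaging gives the robot as it stands. The module is installed in compiled form; this text tells all that it offers.
- The arm moves only by the tool play_rows, never from a script. Its argument "deltas" is a list of rows, each an object of numbers: "grip": the opening, from 0 (shut) to 1 (fully open); "x", "y", "z": the shift along the world's x, y, z in m; "turn": the turn about the world's z in degrees. In form: [{"grip": .., "x": .., "y": .., "z": .., "turn": ..}, ...]. A call has 1 to 5 rows; each row is the pose to reach, as a shift and turn from the pose commanded when the call began; what a row does not reach only later rows make up. A row lasts 1/10 s, in which the tool goes at most 50 mm and 8.59 degrees, less where a joint would pass 70% of its speed; a pose out of reach is approached as far as the arm can. A call with a gripper value outside its range is refused whole. The fingers move at their own pace and stop on an object; "squeeze" is the grip in N (left out, the last holds). Time passes only in rows, so rows that repeat a pose let the fingers close. It gives the time, the measured TCP pose, the force, the opening and the grip force at its end, in the units of the state.
- env.state(): the state, without advancing time (a new reading comes with each control period).
- imaging.get_image(name): name is "scene" or "top" or "wrist"; returns a dict with "pixels" (420x560x3 uint8, red, green, blue), "fx", "fy", "cx", "cy" (pixels), "world_from_camera" (4x4, takes a point from camera to world coordinates); the wrist camera has in their place "hand_eye" (4x4, takes a point from camera to tool coordinates, whose origin is the TCP and whose axes are the flange's). Camera axes: x right, y down, z forward; pixel columns grow to the right and rows downward; lengths in m; the calibration is good to about 2 mm. A picture is of the moment at which its call begins: read the wrist's pose just before it. There is no depth.
- env.hand_in(): hands the job in; it is judged then, once.
The state is a dict: "time": time; "qpos": joint angles; "qvel": joint speeds; "effort": joint torques, N m; "ee_pos": TCP position; "tcp_rot": TCP orientation; "contact_force": force on the tool from outside, world axes, zero at the start; "wrist_torque": the same for the moment, N m; "width": opening from 0.0 (shut) to 1.0 (fully open); "finger_force": force on a finger pad.
Only numpy, scipy, OpenCV 4.12 (cv2) and the standard library are available. Lean on these libraries where they do the work, as an engineer would, in place of code of your own. Each camera call takes 0.05 s, during which the arm holds its last target. There are 200 camera calls.

## Working session

There is one attempt and no reset: what is moved stays moved. The work goes in short steps, Python scripts to look and compute and a tool call to move; the robot and the scene stay as the last step left them, time stands still between calls to the robot, and variables do not carry over. Pictures are saved under pics/ and viewed, at most 10 in all, crops included, and the job is handed in when it is done.

Besides the shell and the picture viewer there is one more tool, called after ">>>" in YAML: its name, and indented under it one key for each argument. play_rows: Moves the arm, as the interface text tells. Its arguments: {"type":"object","properties":{"deltas":{"type":"array"},"squeeze":{"type":"number"}},"required":["deltas"]}

```bash
mkdir -p pics; python3 - <<'E'
from bench import env, imaging
import cv2, numpy as np
for n in ["top","scene"]:
    d=imaging.get_image(n); cv2.imwrite(f"pics/{n}0.png",d["pixels"][:,:,::-1])
    print(n,d["fx"],d["cx"],d["cy"],np.round(d["world_from_camera"],3).tolist())
print(env.state())
E
```

```text
top 459.0764508775589 275.6389214073282 211.12784072289838 [[0.013, -0.992, 0.129, 0.338], [-1.0, -0.013, 0.002, -0.058], [-0.001, -0.129, -0.992, 1.337], [0.0, 0.0, 0.0, 1.0]]
scene 453.59640133111054 278.2019290580262 204.29394862533087 [[0.876, -0.353, 0.33, 0.168], [-0.483, -0.627, 0.611, -0.722], [-0.009, -0.695, -0.719, 0.813], [0.0, 0.0, 0.0, 1.0]]
{'time': 0.1, 'qpos': array([-1.2481709 ,  0.52193099, -0.03632217,  1.59995586,  0.02120646,
        1.02108847, -0.11280171]), 'qvel': array([-0.00068211, -0.00311231, -0.00061568, -0.00061561, -0.0018378 ,
        0.0012984 , -0.00126511]), 'effort': array([ 3.90469213e-03, -9.28482199e+01,  1.98398978e+00, -3.70530403e+01,
        1.81353005e-02,  5.38033797e-03,  2.71798498e-06]), 'ee_pos': array([0.2391707 , 0.57710175, 0.2307962 ]), 'tcp_rot': array([-6.13087121e-01, -3.08106886e+00,  1.55583904e-03]), 'contact_force': array([ 0.30353538, -0.11134038, -0.57096008]), 'wrist_torque': array([ 0.03011263, -0.04844663, -0.00899871]), 'finger_force': 0.0, 'width': 0.9999314168721569}
```

View pics/top0.png

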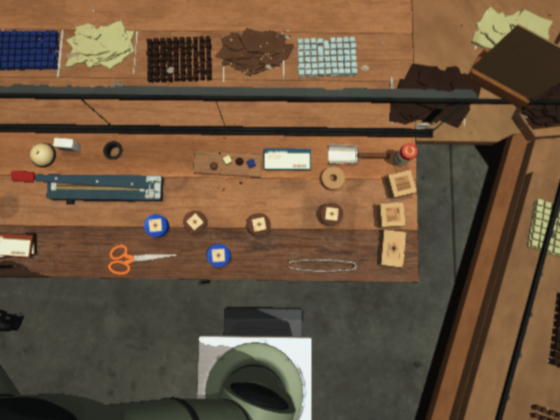

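View pics/scene0.png

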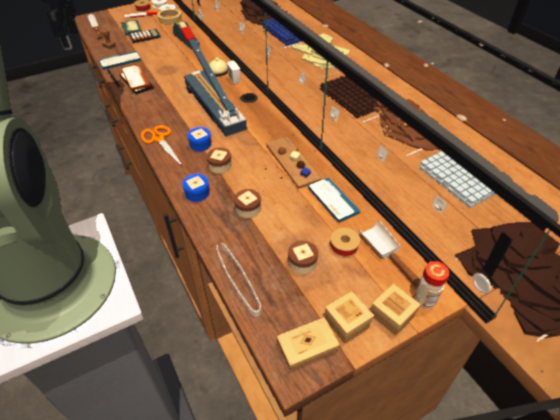

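Candidates in the top view: brown-lidded round tins at (195,222), (259,224) and (331,214). The blue lookalikes at (156,226) and (218,256) are not wanted, and the ring at (333,178) is the spool. I'll check these in one close crop.

```bash
cat > h.py <<'E'
import numpy as np
def px2w(d,u,v,z):
    T=np.array(d["world_from_camera"]); r=T[:3,:3]@[(u-d["cx"])/d["fx"],(v-d["cy"])/d["fy"],1]
    return T[:3,3]+r*(z-T[2,3])/r[2]
E
python3 - <<'E'
from bench import env, imaging
from h import *
import cv2
d=imaging.get_image("top"); im=d["pixels"][:,:,::-1]
cv2.imwrite("pics/crop.png",cv2.resize(im[130:290,130:400],(783,464),interpolation=cv2.INTER_CUBIC))
for n,u,v,z in [("t1",195,222,.04),("t2",259,224,.04),("t3",331,214,.04),("b1",156,226,.04),("b2",218,256,.04),("spool",333,178,.026),("gift",391,215,.048),("tongsL",290,265,.01),("tongsR",356,266,.01),("bar",288,160,.012),("rail",300,130,.1)]: print(n,px2w(d,u,v,z).round(3))
E
```

```text
t1 [0.472 0.174 0.04 ]
t2 [ 0.468 -0.008  0.04 ]
t3 [ 0.5   -0.212  0.04 ]
b1 [0.459 0.284 0.04 ]
b2 [0.377 0.106 0.04 ]
spool [ 0.607 -0.22   0.026]
gift [ 0.498 -0.381  0.048]
tongsL [ 0.354 -0.098  0.01 ]
tongsR [ 0.354 -0.287  0.01 ]
bar [ 0.662 -0.089  0.012]
rail [ 0.726 -0.12   0.1  ]
```

View pics/crop.png

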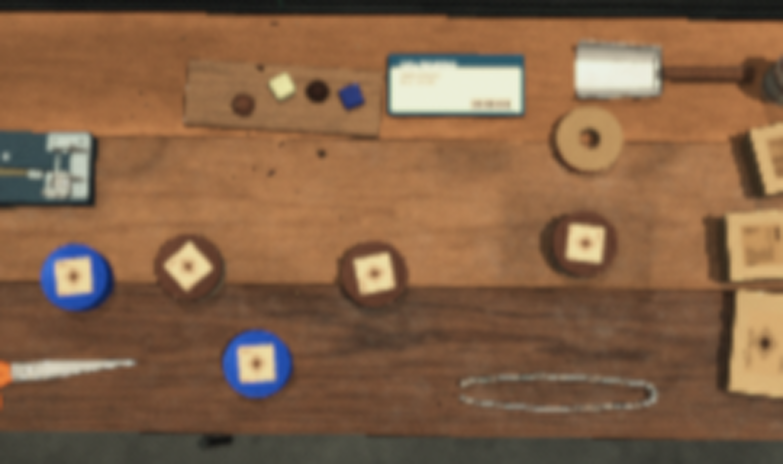

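The crop confirms the three brown-lidded tins: crop pixels (189,267), (374,274) and (585,243). They are 65 mm wide and their spacing is consistent. I'll move above tin 1.

>>> play_rows:
  deltas:
    - {"grip":1,"x":0.015,"y":-0.025,"z":0}
    - {"grip":1,"x":0.038,"y":-0.065,"z":0}
    - {"grip":1,"x":0.061,"y":-0.106,"z":0}
    - {"grip":1,"x":0.084,"y":-0.146,"z":0}
    - {"grip":1,"x":0.107,"y":-0.186,"z":0}
  squeeze: 40

```text
validation failed for argument at $.de...
```

>>> play_rows:
  deltas:
    - {"grip":1,"x":0.023,"y":-0.04,"z":0}
    - {"grip":1,"x":0.046,"y":-0.08,"z":0}
    - {"grip":1,"x":0.069,"y":-0.12,"z":0}
    - {"grip":1,"x":0.092,"y":-0.16,"z":-0.01}
    - {"grip":1,"x":0.115,"y":-0.197,"z":-0.02}

```text
validation failed for argument at $.de...
```

>>> play_rows:
  deltas:
    - {"grip":1,"x":0.01,"y":-0.02,"z":-0.03}
    - {"grip":1,"x":0.01,"y":-0.02,"z":-0.05}
    - {"grip":1,"x":0.01,"y":-0.02,"z":-0.05}

```text
validation failed for argument at $.de...
```

```bash
cat >> h.py <<'E'
import cv2
from scipy.spatial.transform import Rotation as Ro
def wrist(name):
    from bench import env,imaging
    s=env.state(); d=imaging.get_image("wrist")
    cv2.imwrite(name,d["pixels"][:,:,::-1])
    T=np.eye(4);T[:3,:3]=Ro.from_rotvec(s["tcp_rot"]).as_matrix();T[:3,3]=s["ee_pos"]
    d["world_from_camera"]=T@np.array(d["hand_eye"]); return s,d
E
python3 - <<'E'
from h import *
s,d=wrist("pics/w1.png")
np.save("d1.npy",dict((k,d[k]) for k in("fx","fy","cx","cy","world_from_camera")),allow_pickle=True)
print(s); print(d["world_from_camera"].round(3))
T=np.linalg.inv(d["world_from_camera"])
for p in [(.472,.174,.04)]:
    q=T@[*p,1]; print(q[0]/q[2]*d["fx"]+d["cx"],q[1]/q[2]*d["fy"]+d["cy"])
E
```

```text
{'time': 0.15, 'qpos': array([-1.24819758,  0.52185449, -0.03634547,  1.59980254,  0.02123415,
        1.02112088, -0.11278174]), 'qvel': array([-0.00060583, -0.002453  , -0.0002081 , -0.00058727, -0.00108663,
        0.00088279, -0.00023929]), 'effort': array([ 2.48804354e-03, -9.27394223e+01,  1.98096670e+00, -3.70053148e+01,
        1.79883011e-02,  6.47457491e-03, -3.26914551e-05]), 'ee_pos': array([0.23917427, 0.57718723, 0.23089854]), 'tcp_rot': array([-6.12972653e-01, -3.08112586e+00,  1.24846332e-03]), 'contact_force': array([0.86619444, 0.7564932 , 0.46081866]), 'wrist_torque': array([-0.01549023,  0.03698223, -0.00381983]), 'finger_force': 0.0, 'width': 1.0028674097575332}
[[ 0.383  0.891  0.245  0.177]
 [ 0.924 -0.369 -0.102  0.605]
 [-0.001  0.266 -0.964  0.374]
 [ 0.     0.     0.     1.   ]]
80.41569108186297 439.13730553556286
```

View pics/w1.png

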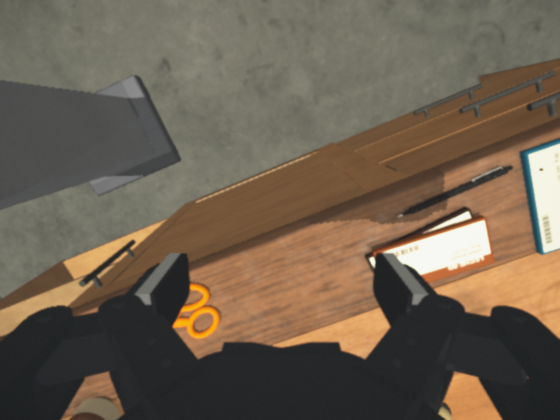

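The wrist view still shows the start pose: counter edge and scissors at (200,305). The moves were refused, perhaps because every row needs all five keys.

>>> play_rows:
  deltas:
    - {"grip":1,"x":0.015,"y":-0.025,"z":0,"turn":0}
    - {"grip":1,"x":0.038,"y":-0.065,"z":0,"turn":0}
    - {"grip":1,"x":0.061,"y":-0.106,"z":0,"turn":0}
    - {"grip":1,"x":0.084,"y":-0.146,"z":0,"turn":0}
    - {"grip":1,"x":0.107,"y":-0.186,"z":0,"turn":0}
  squeeze: 40

```text
time: 0.7
ee_pos: [0.3469, 0.3896, 0.2313]
tcp_rot: [0.613, 3.081, 0.0]
contact_force: [0.4, -0.2, 0.0]
width: 1.003
finger_force: 0.0
```

>>> play_rows:
  deltas:
    - {"grip":1,"x":0.023,"y":-0.04,"z":0,"turn":0}
    - {"grip":1,"x":0.046,"y":-0.08,"z":0,"turn":0}
    - {"grip":1,"x":0.069,"y":-0.12,"z":0,"turn":0}
    - {"grip":1,"x":0.092,"y":-0.16,"z":-0.01,"turn":0}
    - {"grip":1,"x":0.115,"y":-0.197,"z":-0.02,"turn":0}

```text
time: 1.2
ee_pos: [0.462, 0.1925, 0.2114]
tcp_rot: [0.613, 3.08, 0.001]
contact_force: [1.6, 1.2, -0.0]
width: 0.996
finger_force: 0.0
```

>>> play_rows:
  deltas:
    - {"grip":1,"x":0.01,"y":-0.018,"z":-0.03,"turn":0}
    - {"grip":1,"x":0.01,"y":-0.018,"z":-0.05,"turn":0}
    - {"grip":1,"x":0.01,"y":-0.018,"z":-0.05,"turn":0}

```text
time: 1.5
ee_pos: [0.4703, 0.1753, 0.1593]
tcp_rot: [-0.614, -3.078, 0.004]
contact_force: [-0.4, -0.5, 0.1]
width: 1.004
finger_force: 0.0
```

```bash
cat > look.py <<'E'
from h import *
import sys
s,d=wrist(sys.argv[1])
np.save("d.npy",{k:d[k] for k in("fx","fy","cx","cy","world_from_camera")},allow_pickle=True)
print(s["ee_pos"],s["tcp_rot"],s["contact_force"])
T=np.linalg.inv(d["world_from_camera"])
q=T@[*map(float,sys.argv[2:5]),1]; print(q[0]/q[2]*d["fx"]+d["cx"],q[1]/q[2]*d["fy"]+d["cy"])
E
python3 look.py pics/w2.png .472 .174 .04
```

```text
[0.47026459 0.17532243 0.15928721] [-0.61428812 -3.0778329   0.00382783] [-0.36035082 -0.49877857  0.08197259]
278.94800790218585 202.46678727369036
```

View pics/w2.png

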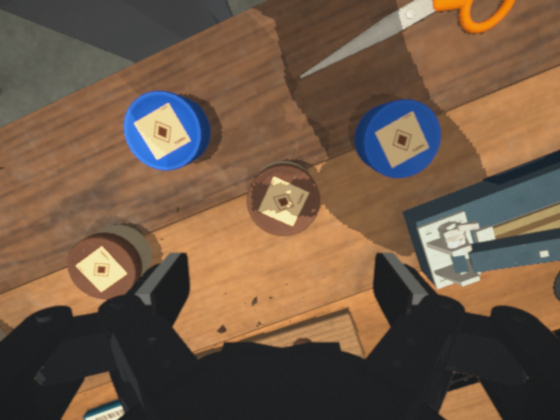

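The wrist view shows tin 1's lid centred at (283,201), with blue lookalikes at (165,130) and (401,139) and tin 2 at (103,266).

```bash
python3 - <<'E'
from h import *
d=np.load("d.npy",allow_pickle=True).item()
print(px2w(d,283.5,201,.04),px2w(d,103,266,.04),px2w(d,400,138,.04),px2w(d,163,130,.04))
E
```

```text
[0.47230269 0.17820434 0.04      ] [ 0.46565385 -0.00126625  0.04      ] [0.45943068 0.28824635 0.04      ] [0.37803495 0.10933985 0.04      ]
```

>>> play_rows:
  deltas:
    - {"grip":1,"x":0.001,"y":0.001,"z":-0.04,"turn":0}
    - {"grip":1,"x":0.001,"y":0.001,"z":-0.08,"turn":0}
    - {"grip":1,"x":0.001,"y":0.001,"z":-0.115,"turn":0}
    - {"grip":1,"x":0.001,"y":0.001,"z":-0.14,"turn":0}
    - {"grip":1,"x":0.001,"y":0.001,"z":-0.15,"turn":0}
  squeeze: 40

```text
time: 2.05
ee_pos: [0.4718, 0.1781, 0.0104]
tcp_rot: [-0.611, -3.08, 0.001]
contact_force: [-0.2, 0.1, 1.1]
width: 1.0
finger_force: 0.0
```

>>> play_rows:
  deltas:
    - {"grip":1,"x":0,"y":0,"z":-0.005,"turn":0}
    - {"grip":0.7,"x":0,"y":0,"z":-0.006,"turn":0}
    - {"grip":0.5,"x":0,"y":0,"z":-0.006,"turn":0}
    - {"grip":0.5,"x":0,"y":0,"z":-0.006,"turn":0}
    - {"grip":0.5,"x":0,"y":0,"z":-0.006,"turn":0}

```text
time: 2.55
ee_pos: [0.4728, 0.1776, 0.0066]
tcp_rot: [0.613, 3.08, 0.001]
contact_force: [-3.5, -0.9, 8.7]
width: 0.747
finger_force: 44.7
```

Gripped (63.5 mm opening). Lifting to weigh it.

>>> play_rows:
  deltas:
    - {"grip":0.5,"x":0,"y":0,"z":0.01,"turn":0}
    - {"grip":0.5,"x":0,"y":0,"z":0.02,"turn":0}
    - {"grip":0.5,"x":0,"y":0,"z":0.03,"turn":0}
    - {"grip":0.5,"x":0,"y":0,"z":0.04,"turn":0}
    - {"grip":0.5,"x":0,"y":0,"z":0.04,"turn":0}

```text
time: 3.05
ee_pos: [0.473, 0.1777, 0.0469]
tcp_rot: [0.613, 3.079, 0.002]
contact_force: [0.4, -0.2, -5.5]
width: 0.745
finger_force: 47.2
```

>>> play_rows:
  deltas:
    - {"grip":0.5,"x":0,"y":0,"z":0,"turn":0}
    - {"grip":0.5,"x":0,"y":0,"z":0,"turn":0}
    - {"grip":0.5,"x":0,"y":0,"z":0,"turn":0}

```text
time: 3.35
ee_pos: [0.472, 0.1773, 0.0449]
tcp_rot: [-0.613, -3.081, 0.001]
contact_force: [-0.3, 0.2, -4.7]
width: 0.745
finger_force: 47.2
```

```bash
cat > weigh.py <<'E'
from bench import env,imaging
import numpy as np
a=[]
for i in range(6):
    s=env.state();a.append([*s["contact_force"],s["ee_pos"][2],s["effort"][1],s["effort"][3]]); imaging.get_image("top")
print(np.round(a,3)); print(np.mean(a,0).round(3))
E
python3 weigh.py
```

```text
[[-3.2900e-01  2.5000e-01 -4.7320e+00  4.5000e-02 -8.7680e+01 -2.0329e+01]
 [-5.1700e-01 -3.7000e-01 -5.1500e+00  4.5000e-02 -8.7497e+01 -2.0302e+01]
 [-2.0000e-02 -5.1700e-01 -4.5600e+00  4.5000e-02 -8.7365e+01 -2.0290e+01]
 [-3.7200e-01 -2.5500e-01 -5.0680e+00  4.5000e-02 -8.7277e+01 -2.0288e+01]
 [-3.2500e-01  2.5200e-01 -4.9290e+00  4.5000e-02 -8.7221e+01 -2.0292e+01]
 [-4.0600e-01  6.6600e-01 -4.7170e+00  4.5000e-02 -8.7190e+01 -2.0297e+01]]
[-3.2800e-01  4.0000e-03 -4.8590e+00  4.5000e-02 -8.7371e+01 -2.0300e+01]
```

Tin 1 weighs about 4.86 N. Setting it down gently.

>>> play_rows:
  deltas:
    - {"grip":0.5,"x":0,"y":0,"z":-0.013,"turn":0}
    - {"grip":0.5,"x":0,"y":0,"z":-0.026,"turn":0}
    - {"grip":0.5,"x":0,"y":0,"z":-0.033,"turn":0}
    - {"grip":0.5,"x":0,"y":0,"z":-0.037,"turn":0}
    - {"grip":0.5,"x":0,"y":0,"z":-0.039,"turn":0}

```text
time: 4.15
ee_pos: [0.4717, 0.1772, 0.0065]
tcp_rot: [-0.613, -3.08, 0.001]
contact_force: [-18.1, -4.2, 61.0]
width: 0.745
finger_force: 54.1
```

>>> play_rows:
  deltas:
    - {"grip":0.5,"x":0,"y":0,"z":0,"turn":0}
    - {"grip":0.8,"x":0,"y":0,"z":0,"turn":0}
    - {"grip":1,"x":0,"y":0,"z":0,"turn":0}
    - {"grip":1,"x":0,"y":0,"z":0,"turn":0}
    - {"grip":1,"x":0,"y":0,"z":0,"turn":0}

```text
time: 4.65
ee_pos: [0.4724, 0.1775, 0.0063]
tcp_rot: [0.613, 3.081, 0.0]
contact_force: [-0.2, 0.2, -0.1]
width: 1.001
finger_force: 0.0
```

>>> play_rows:
  deltas:
    - {"grip":1,"x":0,"y":0,"z":0.03,"turn":0}
    - {"grip":1,"x":0,"y":0,"z":0.07,"turn":0}
    - {"grip":1,"x":0,"y":-0.02,"z":0.11,"turn":0}
    - {"grip":1,"x":-0.002,"y":-0.055,"z":0.14,"turn":0}
    - {"grip":1,"x":-0.004,"y":-0.095,"z":0.15,"turn":0}

```text
time: 5.15
ee_pos: [0.4692, 0.0823, 0.1591]
tcp_rot: [0.61, 3.078, 0.003]
contact_force: [0.9, -0.3, -0.8]
width: 0.996
finger_force: 0.0
```

>>> play_rows:
  deltas:
    - {"grip":1,"x":-0.001,"y":-0.04,"z":0,"turn":0}
    - {"grip":1,"x":-0.002,"y":-0.07,"z":0,"turn":0}
    - {"grip":1,"x":-0.002,"y":-0.087,"z":0,"turn":0}
    - {"grip":1,"x":-0.002,"y":-0.087,"z":0,"turn":0}
    - {"grip":1,"x":-0.002,"y":-0.087,"z":0,"turn":0}

```text
time: 5.65
ee_pos: [0.4663, -0.0043, 0.1563]
tcp_rot: [0.614, 3.081, 0.0]
contact_force: [-0.4, -0.2, -0.5]
width: 0.996
finger_force: 0.0
```

```bash
python3 look.py pics/w3.png .467 -.005 .04
```

```text
[ 0.46631547 -0.00432873  0.15629838] [6.13814865e-01 3.08098339e+00 3.81909070e-04] [-0.43228211 -0.15527753 -0.49613473]
278.70445870714616 201.66214672078982
```

View pics/w3.png

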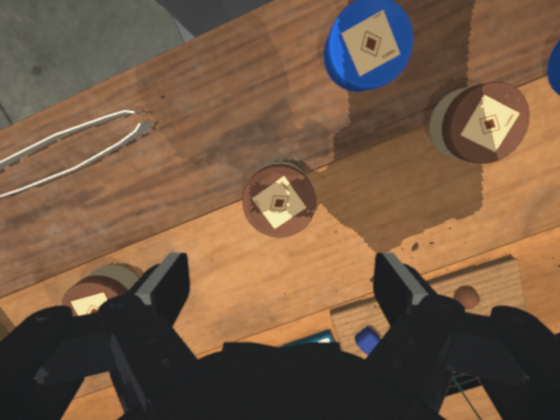

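Tin 2's lid centre is at (279,201), as predicted. Tin 1 is back upright at (487,123). Descending on tin 2.

>>> play_rows:
  deltas:
    - {"grip":1,"x":0,"y":0,"z":-0.04,"turn":0}
    - {"grip":1,"x":0,"y":0,"z":-0.08,"turn":0}
    - {"grip":1,"x":0,"y":0,"z":-0.115,"turn":0}
    - {"grip":1,"x":0,"y":0,"z":-0.138,"turn":0}
    - {"grip":1,"x":0,"y":0,"z":-0.146,"turn":0}

```text
time: 6.2
ee_pos: [0.4652, -0.0035, 0.0083]
tcp_rot: [-0.61, -3.079, 0.001]
contact_force: [0.4, 0.8, 0.8]
width: 1.004
finger_force: 0.0
```

>>> play_rows:
  deltas:
    - {"grip":1,"x":0,"y":0,"z":0,"turn":0}
    - {"grip":0.7,"x":0,"y":0,"z":0,"turn":0}
    - {"grip":0.5,"x":0,"y":0,"z":0,"turn":0}
    - {"grip":0.5,"x":0,"y":0,"z":0,"turn":0}
    - {"grip":0.5,"x":0,"y":0,"z":0,"turn":0}

```text
time: 6.7
ee_pos: [0.4669, -0.0044, 0.0118]
tcp_rot: [0.613, 3.079, 0.001]
contact_force: [-2.8, 0.8, 11.9]
width: 0.751
finger_force: 40.9
```

>>> play_rows:
  deltas:
    - {"grip":0.5,"x":0,"y":0,"z":0.01,"turn":0}
    - {"grip":0.5,"x":0,"y":0,"z":0.02,"turn":0}
    - {"grip":0.5,"x":0,"y":0,"z":0.03,"turn":0}
    - {"grip":0.5,"x":0,"y":0,"z":0.04,"turn":0}
    - {"grip":0.5,"x":0,"y":0,"z":0.04,"turn":0}

```text
time: 7.2
ee_pos: [0.467, -0.0046, 0.0518]
tcp_rot: [0.613, 3.079, 0.001]
contact_force: [0.9, -0.5, -1.3]
width: 0.751
finger_force: 45.0
```

>>> play_rows:
  deltas:
    - {"grip":0.5,"x":0,"y":0,"z":0,"turn":0}
    - {"grip":0.5,"x":0,"y":0,"z":0,"turn":0}
    - {"grip":0.5,"x":0,"y":0,"z":0,"turn":0}

```text
time: 7.5
ee_pos: [0.466, -0.0046, 0.0499]
tcp_rot: [-0.613, -3.081, 0.0]
contact_force: [0.3, 0.9, -1.0]
width: 0.748
finger_force: 45.0
```

```bash
python3 weigh.py
```

```text
[[ 3.3100e-01  8.8900e-01 -1.0100e+00  5.0000e-02 -7.9869e+01 -1.7744e+01]
 [-5.2000e-02 -2.4900e-01 -2.3930e+00  5.0000e-02 -7.9686e+01 -1.7720e+01]
 [-8.3000e-02  3.0300e-01 -1.5000e+00  5.0000e-02 -7.9552e+01 -1.7710e+01]
 [-1.8400e-01 -9.4000e-02 -1.4030e+00  5.0000e-02 -7.9461e+01 -1.7710e+01]
 [ 1.3800e-01  1.2150e+00 -1.7980e+00  5.0000e-02 -7.9401e+01 -1.7713e+01]
 [-2.7600e-01  1.5000e-02 -1.2750e+00  5.0000e-02 -7.9371e+01 -1.7719e+01]]
[-2.1000e-02  3.4600e-01 -1.5630e+00  5.0000e-02 -7.9557e+01 -1.7719e+01]
```

>>> play_rows:
  deltas:
    - {"grip":0.5,"x":0,"y":0,"z":-0.013,"turn":0}
    - {"grip":0.5,"x":0,"y":0,"z":-0.025,"turn":0}
    - {"grip":0.5,"x":0,"y":0,"z":-0.033,"turn":0}
    - {"grip":0.5,"x":0,"y":0,"z":-0.036,"turn":0}
    - {"grip":0.5,"x":0,"y":0,"z":-0.037,"turn":0}

```text
time: 8.3
ee_pos: [0.466, -0.0047, 0.0129]
tcp_rot: [-0.613, -3.08, 0.0]
contact_force: [0.5, -0.1, -1.6]
width: 0.751
finger_force: 45.0
```

>>> play_rows:
  deltas:
    - {"grip":0.5,"x":0,"y":0,"z":0,"turn":0}
    - {"grip":0.5,"x":0,"y":0,"z":0,"turn":0}

```text
time: 8.5
ee_pos: [0.4664, -0.0046, 0.0136]
tcp_rot: [0.613, 3.081, 0.0]
contact_force: [0.6, 0.0, -1.3]
width: 0.75
finger_force: 45.0
```

Still hanging, about 2 mm up. Easing it down before release.

>>> play_rows:
  deltas:
    - {"grip":0.5,"x":0,"y":0,"z":-0.001,"turn":0}
    - {"grip":0.5,"x":0,"y":0,"z":-0.0015,"turn":0}
    - {"grip":0.5,"x":0,"y":0,"z":-0.002,"turn":0}
    - {"grip":0.5,"x":0,"y":0,"z":-0.002,"turn":0}

```text
time: 8.9
ee_pos: [0.4664, -0.0046, 0.0119]
tcp_rot: [0.613, 3.081, 0.0]
contact_force: [-4.5, 0.6, 16.1]
width: 0.746
finger_force: 46.6
```

>>> play_rows:
  deltas:
    - {"grip":0.8,"x":0,"y":0,"z":0,"turn":0}
    - {"grip":1,"x":0,"y":0,"z":0,"turn":0}
    - {"grip":1,"x":0,"y":0,"z":0,"turn":0}
    - {"grip":1,"x":0,"y":0,"z":0,"turn":0}
    - {"grip":1,"x":0,"y":0,"z":0,"turn":0}

```text
time: 9.4
ee_pos: [0.4662, -0.0046, 0.0112]
tcp_rot: [-0.613, -3.081, 0.0]
contact_force: [-0.3, -0.3, -0.7]
width: 1.001
finger_force: 0.0
```

>>> play_rows:
  deltas:
    - {"grip":1,"x":0,"y":0,"z":0.03,"turn":0}
    - {"grip":1,"x":0,"y":0,"z":0.07,"turn":0}
    - {"grip":1,"x":0.003,"y":-0.02,"z":0.11,"turn":0}
    - {"grip":1,"x":0.01,"y":-0.055,"z":0.14,"turn":0}
    - {"grip":1,"x":0.017,"y":-0.095,"z":0.145,"turn":0}

```text
time: 9.9
ee_pos: [0.4849, -0.1002, 0.1598]
tcp_rot: [0.609, 3.077, 0.001]
contact_force: [0.9, -0.6, -1.5]
width: 1.001
finger_force: 0.0
```

>>> play_rows:
  deltas:
    - {"grip":1,"x":0.006,"y":-0.04,"z":0,"turn":0}
    - {"grip":1,"x":0.013,"y":-0.08,"z":0,"turn":0}
    - {"grip":1,"x":0.016,"y":-0.112,"z":0,"turn":0}
    - {"grip":1,"x":0.016,"y":-0.112,"z":0,"turn":0}
    - {"grip":1,"x":0.016,"y":-0.112,"z":0,"turn":0}

```text
time: 10.4
ee_pos: [0.4989, -0.212, 0.156]
tcp_rot: [-0.615, -3.08, -0.0]
contact_force: [0.1, 0.0, 0.7]
width: 0.997
finger_force: 0.0
```

```bash
python3 look.py pics/w4.png .5 -.212 .04
```

```text
[ 0.49889309 -0.21204972  0.15602075] [-6.15165781e-01 -3.08024617e+00 -1.49404370e-04] [0.08721268 0.02978114 0.74833779]
279.6929413100605 201.94174971538533
```

View pics/w4.png

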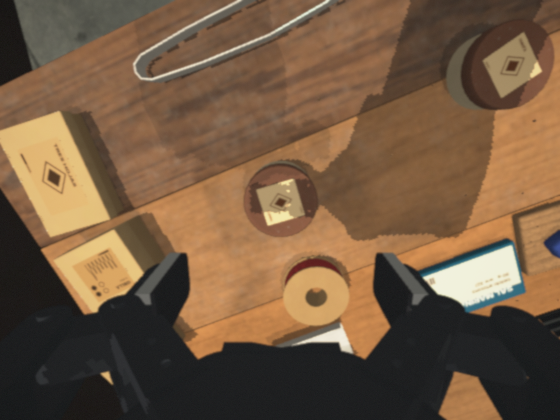

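Tin 3's lid is centred at (281,200), right under the gripper. The spool at (316,292) and the boxes at the left are clear of the closing line, and tin 2 is upright at (508,66).

>>> play_rows:
  deltas:
    - {"grip":1,"x":0,"y":0,"z":-0.04,"turn":0}
    - {"grip":1,"x":0,"y":0,"z":-0.08,"turn":0}
    - {"grip":1,"x":0,"y":0,"z":-0.115,"turn":0}
    - {"grip":1,"x":0,"y":0,"z":-0.138,"turn":0}
    - {"grip":1,"x":0,"y":0,"z":-0.146,"turn":0}

```text
time: 10.95
ee_pos: [0.4983, -0.21, 0.0083]
tcp_rot: [-0.61, -3.079, -0.001]
contact_force: [-0.6, 0.7, -0.2]
width: 0.998
finger_force: 0.0
```

>>> play_rows:
  deltas:
    - {"grip":1,"x":0,"y":0,"z":0,"turn":0}
    - {"grip":0.7,"x":0,"y":0,"z":0,"turn":0}
    - {"grip":0.5,"x":0,"y":0,"z":0,"turn":0}
    - {"grip":0.5,"x":0,"y":0,"z":0,"turn":0}
    - {"grip":0.5,"x":0,"y":0,"z":0,"turn":0}

```text
time: 11.45
ee_pos: [0.5, -0.2117, 0.012]
tcp_rot: [0.613, 3.079, -0.0]
contact_force: [-2.2, 1.2, 11.2]
width: 0.751
finger_force: 41.6
```

>>> play_rows:
  deltas:
    - {"grip":0.5,"x":0,"y":0,"z":0.01,"turn":0}
    - {"grip":0.5,"x":0,"y":0,"z":0.02,"turn":0}
    - {"grip":0.5,"x":0,"y":0,"z":0.03,"turn":0}
    - {"grip":0.5,"x":0,"y":0,"z":0.04,"turn":0}
    - {"grip":0.5,"x":0,"y":0,"z":0.04,"turn":0}

```text
time: 11.95
ee_pos: [0.5, -0.2119, 0.052]
tcp_rot: [0.613, 3.079, -0.0]
contact_force: [0.1, 0.1, -2.5]
width: 0.747
finger_force: 45.7
```

>>> play_rows:
  deltas:
    - {"grip":0.5,"x":0,"y":0,"z":0,"turn":0}
    - {"grip":0.5,"x":0,"y":0,"z":0,"turn":0}
    - {"grip":0.5,"x":0,"y":0,"z":0,"turn":0}

```text
time: 12.25
ee_pos: [0.499, -0.2115, 0.0498]
tcp_rot: [-0.613, -3.08, -0.0]
contact_force: [-0.4, 0.4, -2.5]
width: 0.746
finger_force: 45.7
```

```bash
python3 weigh.py
```

```text
[[-3.6900e-01  3.6400e-01 -2.5340e+00  5.0000e-02 -9.1761e+01 -2.2572e+01]
 [ 2.2000e-01 -8.9200e-01 -2.4330e+00  5.0000e-02 -9.1577e+01 -2.2541e+01]
 [ 2.3400e-01 -7.6800e-01 -2.1520e+00  5.0000e-02 -9.1446e+01 -2.2527e+01]
 [ 4.2400e-01 -2.5000e-02 -2.6330e+00  5.0000e-02 -9.1359e+01 -2.2526e+01]
 [ 1.0200e-01 -2.3000e-02 -2.3350e+00  5.0000e-02 -9.1305e+01 -2.2529e+01]
 [ 8.0000e-03 -4.7600e-01 -2.2550e+00  5.0000e-02 -9.1275e+01 -2.2535e+01]]
[ 1.0300e-01 -3.0300e-01 -2.3900e+00  5.0000e-02 -9.1454e+01 -2.2538e+01]
```

Tin 3 weighs about 2.4 N and tin 2 about 1.6 N, so tin 1 at 4.9 N is the heaviest. I'll put tin 3 down and return to tin 1.

>>> play_rows:
  deltas:
    - {"grip":0.5,"x":0,"y":0,"z":-0.013,"turn":0}
    - {"grip":0.5,"x":0,"y":0,"z":-0.025,"turn":0}
    - {"grip":0.5,"x":0,"y":0,"z":-0.033,"turn":0}
    - {"grip":0.5,"x":0,"y":0,"z":-0.036,"turn":0}
    - {"grip":0.5,"x":0,"y":0,"z":-0.037,"turn":0}

```text
time: 13.05
ee_pos: [0.4989, -0.2116, 0.0126]
tcp_rot: [-0.613, -3.08, -0.0]
contact_force: [0.4, 0.7, -1.4]
width: 0.747
finger_force: 45.6
```

>>> play_rows:
  deltas:
    - {"grip":0.5,"x":0,"y":0,"z":-0.001,"turn":0}
    - {"grip":0.5,"x":0,"y":0,"z":-0.0015,"turn":0}
    - {"grip":0.5,"x":0,"y":0,"z":-0.002,"turn":0}
    - {"grip":0.5,"x":0,"y":0,"z":-0.002,"turn":0}

```text
time: 13.45
ee_pos: [0.4994, -0.2117, 0.0121]
tcp_rot: [0.613, 3.081, -0.0]
contact_force: [-3.6, 1.6, 10.7]
width: 0.747
finger_force: 46.9
```

>>> play_rows:
  deltas:
    - {"grip":0.8,"x":0,"y":0,"z":0,"turn":0}
    - {"grip":1,"x":0,"y":0,"z":0,"turn":0}
    - {"grip":1,"x":0,"y":0,"z":0,"turn":0}
    - {"grip":1,"x":0,"y":0,"z":0,"turn":0}
    - {"grip":1,"x":0,"y":0,"z":0,"turn":0}

```text
time: 13.95
ee_pos: [0.4993, -0.2116, 0.0113]
tcp_rot: [-0.613, -3.081, 0.0]
contact_force: [0.5, 0.1, 0.0]
width: 0.996
finger_force: 0.0
```

>>> play_rows:
  deltas:
    - {"grip":1,"x":0,"y":0,"z":0.03,"turn":0}
    - {"grip":1,"x":0,"y":0,"z":0.07,"turn":0}
    - {"grip":1,"x":-0.002,"y":0.02,"z":0.11,"turn":0}
    - {"grip":1,"x":-0.005,"y":0.055,"z":0.14,"turn":0}
    - {"grip":1,"x":-0.008,"y":0.1,"z":0.145,"turn":0}

```text
time: 14.45
ee_pos: [0.4924, -0.1121, 0.1595]
tcp_rot: [0.617, 3.075, 0.0]
contact_force: [1.5, 0.1, 0.7]
width: 1.001
finger_force: 0.0
```

>>> play_rows:
  deltas:
    - {"grip":1,"x":-0.003,"y":0.045,"z":0,"turn":0}
    - {"grip":1,"x":-0.006,"y":0.09,"z":0,"turn":0}
    - {"grip":1,"x":-0.01,"y":0.135,"z":0,"turn":0}
    - {"grip":1,"x":-0.014,"y":0.18,"z":0,"turn":0}
    - {"grip":1,"x":-0.017,"y":0.225,"z":0,"turn":0}

```text
time: 14.95
ee_pos: [0.4737, 0.1151, 0.1564]
tcp_rot: [0.613, 3.081, 0.0]
contact_force: [1.1, 0.2, 0.6]
width: 1.001
finger_force: 0.0
```

>>> play_rows:
  deltas:
    - {"grip":1,"x":-0.001,"y":0.035,"z":0,"turn":0}
    - {"grip":1,"x":-0.0015,"y":0.0625,"z":0,"turn":0}
    - {"grip":1,"x":-0.0015,"y":0.0625,"z":0,"turn":0}
    - {"grip":1,"x":-0.0015,"y":0.0625,"z":0,"turn":0}

```text
time: 15.35
ee_pos: [0.4726, 0.176, 0.1562]
tcp_rot: [-0.612, -3.081, 0.001]
contact_force: [0.4, -0.6, -0.0]
width: 1.003
finger_force: 0.0
```

```bash
python3 look.py pics/w5.png .472 .1775 .04
```

```text
[0.47256036 0.17595625 0.15616828] [-6.11611576e-01 -3.08131378e+00  5.72831510e-04] [ 0.36123542 -0.57109948 -0.01953008]
280.5962157470953 199.48207743637732
```

View pics/w5.png

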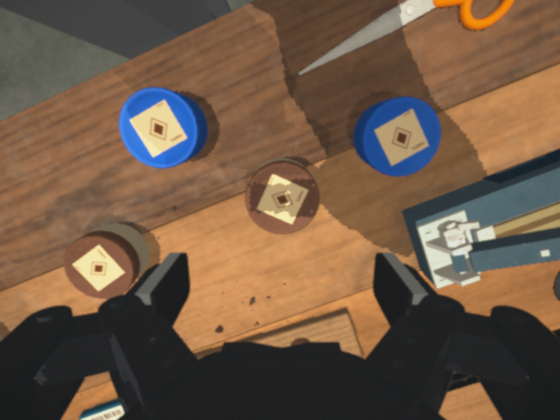

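Tin 1's lid is at (283,199), under the gripper. Grasping it and lifting to 20 cm.

>>> play_rows:
  deltas:
    - {"grip":1,"x":0,"y":0.001,"z":-0.04,"turn":0}
    - {"grip":1,"x":0,"y":0.001,"z":-0.08,"turn":0}
    - {"grip":1,"x":0,"y":0.001,"z":-0.115,"turn":0}
    - {"grip":1,"x":0,"y":0.001,"z":-0.138,"turn":0}
    - {"grip":1,"x":0,"y":0.001,"z":-0.146,"turn":0}
  squeeze: 50

```text
time: 15.9
ee_pos: [0.4719, 0.1751, 0.0084]
tcp_rot: [-0.615, -3.078, 0.004]
contact_force: [0.8, 0.3, -0.1]
width: 1.002
finger_force: 0.0
```

>>> play_rows:
  deltas:
    - {"grip":1,"x":0,"y":0,"z":0,"turn":0}
    - {"grip":0.7,"x":0,"y":0,"z":0,"turn":0}
    - {"grip":0.5,"x":0,"y":0,"z":0,"turn":0}
    - {"grip":0.5,"x":0,"y":0,"z":0,"turn":0}
    - {"grip":0.5,"x":0,"y":0,"z":0,"turn":0}

```text
time: 16.4
ee_pos: [0.4735, 0.1768, 0.0119]
tcp_rot: [0.614, 3.079, 0.001]
contact_force: [-1.0, -2.4, 9.9]
width: 0.741
finger_force: 52.9
```

>>> play_rows:
  deltas:
    - {"grip":0.5,"x":0,"y":0,"z":0.015,"turn":0}
    - {"grip":0.5,"x":0,"y":0,"z":0.035,"turn":0}
    - {"grip":0.5,"x":0,"y":0,"z":0.06,"turn":0}
    - {"grip":0.5,"x":0,"y":0,"z":0.085,"turn":0}
    - {"grip":0.5,"x":0,"y":0,"z":0.11,"turn":0}

```text
time: 16.9
ee_pos: [0.4727, 0.1768, 0.1223]
tcp_rot: [0.613, 3.08, 0.001]
contact_force: [-0.1, 0.1, -5.2]
width: 0.74
finger_force: 59.1
```

>>> play_rows:
  deltas:
    - {"grip":0.5,"x":0,"y":0,"z":0.025,"turn":0}
    - {"grip":0.5,"x":0,"y":0,"z":0.05,"turn":0}
    - {"grip":0.5,"x":0,"y":0,"z":0.075,"turn":0}
    - {"grip":0.5,"x":0,"y":0,"z":0.088,"turn":0}
    - {"grip":0.5,"x":0,"y":0,"z":0.092,"turn":0}

```text
time: 17.4
ee_pos: [0.4732, 0.177, 0.2145]
tcp_rot: [0.613, 3.079, 0.003]
contact_force: [-0.3, 0.7, -5.8]
width: 0.742
finger_force: 59.3
```

>>> play_rows:
  deltas:
    - {"grip":0.5,"x":0,"y":0,"z":0,"turn":0}
    - {"grip":0.5,"x":0,"y":0,"z":0,"turn":0}
    - {"grip":0.5,"x":0,"y":0,"z":0,"turn":0}
    - {"grip":0.5,"x":0,"y":0,"z":0,"turn":0}
    - {"grip":0.5,"x":0,"y":0,"z":0,"turn":0}

```text
time: 17.9
ee_pos: [0.4726, 0.1768, 0.2119]
tcp_rot: [-0.613, -3.081, 0.001]
contact_force: [0.8, -0.3, -4.5]
width: 0.743
finger_force: 59.3
```

```bash
python3 weigh.py; python3 -c "
from bench import imaging;import cv2
cv2.imwrite('pics/scene1.png',imaging.get_image('scene')['pixels'][:,:,::-1])"
```

```text
[[ 7.9100e-01 -3.1300e-01 -4.4950e+00  2.1200e-01 -7.3294e+01 -3.4020e+01]
 [-4.5200e-01 -3.2000e-02 -4.4130e+00  2.1200e-01 -7.3234e+01 -3.4033e+01]
 [-4.5200e-01  9.6700e-01 -3.4430e+00  2.1200e-01 -7.3202e+01 -3.4049e+01]
 [-5.0000e-01 -9.0000e-03 -4.7810e+00  2.1200e-01 -7.3191e+01 -3.4064e+01]
 [ 3.9000e-02 -2.6100e-01 -5.1960e+00  2.1200e-01 -7.3193e+01 -3.4076e+01]
 [-5.8000e-01  1.2120e+00 -4.1610e+00  2.1200e-01 -7.3201e+01 -3.4087e+01]]
[ -0.192   0.261  -4.415   0.212 -73.219 -34.055]
```

View pics/scene1.png

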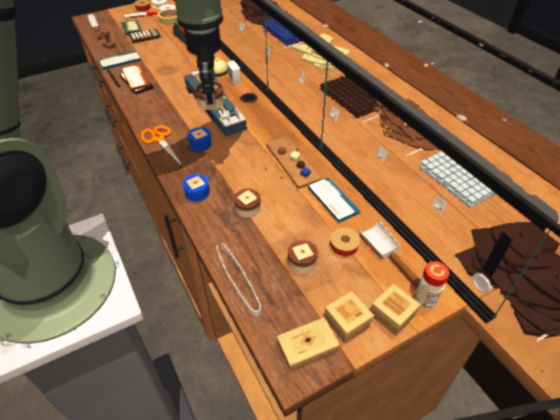

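Tin 1 is held up in the gripper at (210,90) with its underside at about 20 cm. Tins 2 (248,203) and 3 (303,256) and the bystanders are where they started. Handing in.

```bash
python3 -c "
from bench import env
print(env.hand_in())"
```

```text
the job is handed in; nothing more can be done
None
```

I handed the job in with the left tin (tin_1), the heaviest at about 4.9 N against 1.6 N for tin_2 and 2.4 N for tin_3, held upright and still about 20 cm above the counter; the other two are back at their places and nothing else looked moved, but hand-in gave no verdict.

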